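Sweep the turn-buttons off the back of a mirror frame

ROBOT

A 6-joint arm with a two-finger parallel gripper is mounted at the origin on the work surface; the furniture and walls round the work are solid. World frame = base frame: x ahead of the robot, y to its left, z up, the work surface at z = 0. Lengths are in m, angles in rad, forces in N, time in s.
With the tool pointing down it reaches from about 0.35 to 0.95 m from the base axis. Payload 17.4 kg.
Tool frame: the origin (TCP) lies at the very end of the fingers, on their centre line; the grasp point (between the pads) lies 19 mm behind it; z points along the fingers, y is the line along which they close (so a half turn about z gives the same grasp; the last joint's range is limited). The gripper opens to 93 mm and grips with 3 to 60 N. Pads are 15 mm wide; open, the fingers measure 128 mm over their backs; the gripper's body (75 mm by 188 mm) begins 65 mm behind the grasp point.
Start: joints at [-1.381, 0.116, 1.442, -0, 1.584, -0.038], TCP at [0.152, -0.658, 0.219] pointing down, gripper open.
Joint ranges: [-2.83, 2.83], [-0.83, 2.19], [0.07, 2.5], [-1.14, 4.28], [0.01, 3], [-2.97, 2.97]. Speed limits (rad/s): [1.89, 1.89, 2.22, 3.14, 3.14, 3.14].

INTERFACE

Orientations are given as a unit quaternion [w, x, y, z].
In Python, from workcell import env gives the robot as it stands.
- The arm moves only by the tool servo_tool, never from a script. Its argument "series" is a list of rows, each a list of 4 numbers: the shift along the tool's x, y, z in cm, then the turn about the tool's z in degrees. In form: [[tx, ty, tz, turn], ...]. A call has exactly 5 rows; each row shifts and turns the commanded pose from where the row before left it, along the tool's axes as they then stand; what a row does not reach is not made up. A row lasts 1/8 s, in which the tool goes at most 62.5 mm and 10.7 degrees, less where a joint would pass 70% of its speed; a pose out of reach is approached as far as the arm can. A call with a gripper value outside its range is refused whole. "gripper" is the finger opening in cm, from 0 to 9.3, set as the call begins (left out, the last holds). The fingers move at their own pace and stop on an object; "squeeze" is the grip in N (left out, the last holds). Time passes only in rows, so rows that do not move let the fingers close, or fill a call up. It gives the time, the measured TCP pose, the force, the opening and the grip force at its end, in the units of the state.
- env.read_state(): the state, without advancing time (a new reading comes with each control period).
- env.snapshot(name): name is "side" or "top"; returns a dict with "frame" (420x560x3 uint8, red, green, blue), "fx", "fy", "cx", "cy" (pixels), "extrinsics" (4x4, takes a point from camera to world coordinates). Camera axes: x right, y down, z forward; pixel columns grow to the right and rows downward; lengths in m; the calibration is good to about 2 mm. A picture is of the moment at which its call begins. There is no depth.
- env.sign_off(): hands the job in; it is judged then, once.
The state is a dict: "t": time; "q": joint angles; "qvel": joint speeds; "tau": joint torques, N m; "tcp_pos": TCP position; "tool_rot": TCP orientation; "contact_force": force on the tool from outside, world axes, zero at the start; "torque": the same for the moment, N m; "width": opening from 0.0 (shut) to 1.0 (fully open); "gripper_force": force on a finger pad.
Only numpy, scipy, OpenCV 4.12 (cv2) and the standard library are available. Lean on these libraries where they do the work, as an engineer would, in place of code of your own. Each camera call takes 0.05 s, during which the arm holds its last target. There are 200 camera calls.

TASK

The small mirror frame lies face down, and its backing is held in by seven metal turn-buttons on the left, far and right rails. So that the backing can be lifted out later, run the fingertips lightly along the edge of the backing round those three sides and swing every turn-button aside until no part of it overhangs the backing any more. Only push the buttons: do not lean on the backing (there is glass under it), do not shove or lift the frame or the panel, and leave the tools round it alone.

Things in the scene. Friction and masses are not known exactly. Their poses are not given: they have to be found in the camera images.
- small_frame: pale wooden frame lying face down, loose, 1.4 to 2.2 kg, 330 mm along its y, 286 mm along its x. Origin: its middle, at the underside; x points to the far rail (three turn-buttons), y to the left rail, z up. Rails 48 mm wide, upper faces 22 mm up. Opening: x = -0.095 to 0.095, y = -0.115 to 0.115. A 2 mm steel ledge strip on the near rail laps 8 mm over the panel and stays
- backing_panel: brown flat panel (backing board on mirror glass), 226 x 186 x 7 mm, lying loose in the opening with about 2 mm of play; origin at the middle of its underside, 14 mm above the frame's; its upper face is 21 mm above the frame's origin, 1 mm below the rails. Not to be leaned on
- turn_left_near (a joint): angle (rad) of a turn-button on the left rail, the nearer of two; pivot at x = -0.032, y = +0.139 in the frame's axes. 0: nose square in over the panel; positive: anticlockwise seen from above; range 1.75 either way, 1.57: along its rail. Clear of the panel beyond 0.90 either way. Stiff (about 0.4 N at the peg), stays where it is left
- turn_left_far (a joint): angle (rad) of a turn-button on the left rail, the farther of two; pivot at x = +0.030, y = +0.139 in the frame's axes. 0: nose square in over the panel; positive: anticlockwise seen from above; range 1.75 either way, 1.57: along its rail. Clear of the panel beyond 0.90 either way. Stiff (about 0.4 N at the peg), stays where it is left
- turn_far_left (a joint): angle (rad) of a turn-button on the far rail, the leftmost of three; pivot at x = +0.119, y = +0.058 in the frame's axes. 0: nose square in over the panel; positive: anticlockwise seen from above; range 1.75 either way, 1.57: along its rail. Clear of the panel beyond 0.90 either way. Stiff (about 0.4 N at the peg), stays where it is left
- turn_far_mid (a joint): angle (rad) of a turn-button on the far rail, the middle one; pivot at x = +0.119, y = 0 in the frame's axes. 0: nose square in over the panel; positive: anticlockwise seen from above; range 1.75 either way, 1.57: along its rail. Clear of the panel beyond 0.90 either way. Stiff (about 0.4 N at the peg), stays where it is left
- turn_far_right (a joint): angle (rad) of a turn-button on the far rail, the rightmost of three; pivot at x = +0.119, y = -0.058 in the frame's axes. 0: nose square in over the panel; positive: anticlockwise seen from above; range 1.75 either way, 1.57: along its rail. Clear of the panel beyond 0.90 either way. Stiff (about 0.4 N at the peg), stays where it is left
- turn_right_far (a joint): angle (rad) of a turn-button on the right rail, the farther of two; pivot at x = +0.030, y = -0.139 in the frame's axes. 0: nose square in over the panel; positive: anticlockwise seen from above; range 1.75 either way, 1.57: along its rail. Clear of the panel beyond 0.90 either way. Stiff (about 0.4 N at the peg), stays where it is left
- turn_right_near (a joint): angle (rad) of a turn-button on the right rail, the nearer of two; pivot at x = -0.032, y = -0.139 in the frame's axes. 0: nose square in over the panel; positive: anticlockwise seen from above; range 1.75 either way, 1.57: along its rail. Clear of the panel beyond 0.90 either way. Stiff (about 0.4 N at the peg), stays where it is left
- peg_left_near (a point): top of the smooth black nylon thumb peg (11 mm diameter) on the nose of the turn-button turn_left_near, 29 mm from its pivot screw and 42 mm above the frame's origin. The button is a flat steel bar with round ends, 12 mm wide, upper face 27 mm above the frame's origin; its nose ends 35 mm and its tail 18 mm from the pivot, which stands on the rail 24 mm outside the opening's edge
- peg_left_far (a point): top of the smooth black nylon thumb peg (11 mm diameter) on the nose of the turn-button turn_left_far, 29 mm from its pivot screw and 42 mm above the frame's origin. The button is a flat steel bar with round ends, 12 mm wide, upper face 27 mm above the frame's origin; its nose ends 35 mm and its tail 18 mm from the pivot, which stands on the rail 24 mm outside the opening's edge
- peg_far_left (a point): top of the smooth black nylon thumb peg (11 mm diameter) on the nose of the turn-button turn_far_left, 29 mm from its pivot screw and 42 mm above the frame's origin. The button is a flat steel bar with round ends, 12 mm wide, upper face 27 mm above the frame's origin; its nose ends 35 mm and its tail 18 mm from the pivot, which stands on the rail 24 mm outside the opening's edge
- peg_far_mid (a point): top of the smooth black nylon thumb peg (11 mm diameter) on the nose of the turn-button turn_far_mid, 29 mm from its pivot screw and 42 mm above the frame's origin. The button is a flat steel bar with round ends, 12 mm wide, upper face 27 mm above the frame's origin; its nose ends 35 mm and its tail 18 mm from the pivot, which stands on the rail 24 mm outside the opening's edge
- peg_far_right (a point): top of the smooth black nylon thumb peg (11 mm diameter) on the nose of the turn-button turn_far_right, 29 mm from its pivot screw and 42 mm above the frame's origin. The button is a flat steel bar with round ends, 12 mm wide, upper face 27 mm above the frame's origin; its nose ends 35 mm and its tail 18 mm from the pivot, which stands on the rail 24 mm outside the opening's edge
- peg_right_far (a point): top of the smooth black nylon thumb peg (11 mm diameter) on the nose of the turn-button turn_right_far, 29 mm from its pivot screw and 42 mm above the frame's origin. The button is a flat steel bar with round ends, 12 mm wide, upper face 27 mm above the frame's origin; its nose ends 35 mm and its tail 18 mm from the pivot, which stands on the rail 24 mm outside the opening's edge
- peg_right_near (a point): top of the smooth black nylon thumb peg (11 mm diameter) on the nose of the turn-button turn_right_near, 29 mm from its pivot screw and 42 mm above the frame's origin. The button is a flat steel bar with round ends, 12 mm wide, upper face 27 mm above the frame's origin; its nose ends 35 mm and its tail 18 mm from the pivot, which stands on the rail 24 mm outside the opening's edge
- suction_lifter: black suction cup with an orange handle, 66 x 72 x 42 mm, loose, origin at the middle of its underside; leave alone
- screwdriver: screwdriver with a green handle, 197 mm long, loose, origin at the middle of its underside; leave alone
- running_pliers: glass pliers with red handles, 172 mm long, loose, origin at the middle of its underside; leave alone

How it is judged:
By the outcome, as a careful person would: the job done as asked, in the order asked, and still so for the second after the job is handed in, with the robot touching nothing.
It also fails if it takes over 54 s, if anything falls off the work surface, if the arm or the gripper's body presses on something with over 40 N, if the wrist force passes 120 N, or if a joint passes its speed limit or range.

## Working session

There is one attempt and no reset: what is moved stays moved. The work goes in short steps, Python scripts to look and compute and a tool call to move; the robot and the scene stay as the last step left them, time stands still between calls to the robot, and variables do not carry over. Pictures are saved under pics/ and viewed, at most 10 in all, crops included, and the job is handed in when it is done.

Besides the shell and the picture viewer there is one more tool, called after "Call:" as a command line: name --pt "numbers of a row" for each row, then --argument value for the rest. servo_tool: Moves the arm, as the interface text tells. Its arguments: {"type":"object","properties":{"series":{"type":"array"},"gripper":{"type":"number"},"squeeze":{"type":"number"}},"required":["series"]}

```bash
mkdir -p pics; cat > h.py <<'E'
import numpy as np, cv2
from workcell import env
def snap(n,f=None):
    s=env.snapshot(n)
    if f: cv2.imwrite('pics/'+f,cv2.cvtColor(s['frame'],cv2.COLOR_RGB2BGR))
    return s
def ray(s,u,v):
    T=np.array(s['extrinsics']); d=T[:3,:3]@np.array([(u-s['cx'])/s['fx'],(v-s['cy'])/s['fy'],1]); return T[:3,3],d/np.linalg.norm(d)
def onplane(s,u,v,z):
    o,d=ray(s,u,v); return o+d*(z-o[2])/d[2]
def proj(s,p):
    T=np.linalg.inv(np.array(s['extrinsics'])); q=T[:3,:3]@np.array(p)+T[:3,3]; return np.array([s['fx']*q[0]/q[2]+s['cx'],s['fy']*q[1]/q[2]+s['cy']])
E
python3 - <<'E'
from h import *
np.set_printoptions(precision=3,suppress=True)
for n in('top','side'):
    s=snap(n,n+'0.png'); np.savez(n+'0.npz',**s); print(n,s['fx'],s['cx'],s['cy'],np.array(s['extrinsics']))
print(env.read_state())
E
```

```text
top 472.07729097703844 278.3173706079768 220.05472009111372 [[ 0.008 -0.993  0.117  0.371]
 [-1.    -0.009 -0.01  -0.074]
 [ 0.011 -0.117 -0.993  1.295]
 [ 0.     0.     0.     1.   ]]
side 510.82299696640393 279.0766773312742 209.9565054411927 [[ 1.     0.015 -0.017  0.571]
 [ 0.022 -0.565  0.825 -1.318]
 [ 0.003 -0.825 -0.565  0.926]
 [ 0.     0.     0.     1.   ]]
{'t': 0.1, 'q': array([-1.381,  0.116,  1.442, -0.   ,  1.584, -0.038]), 'qvel': array([-0.   ,  0.001, -0.003, -0.001, -0.   ,  0.001]), 'tau': array([  0.004, -72.29 , -62.387,   0.078,   0.023,  -0.   ]), 'tcp_pos': array([ 0.152, -0.657,  0.218]), 'tool_rot': array([-0.001,  0.994,  0.114, -0.   ]), 'contact_force': array([-0.174, -0.213, -0.47 ]), 'torque': array([-0.005,  0.023,  0.033]), 'gripper_force': 0.0, 'width': 1.003399998553111}
```

View pics/top0.png

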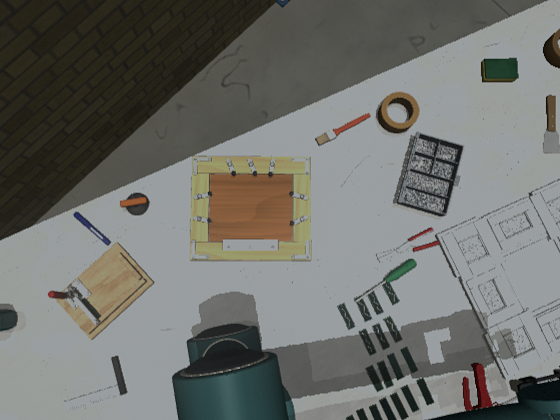

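View pics/side0.png

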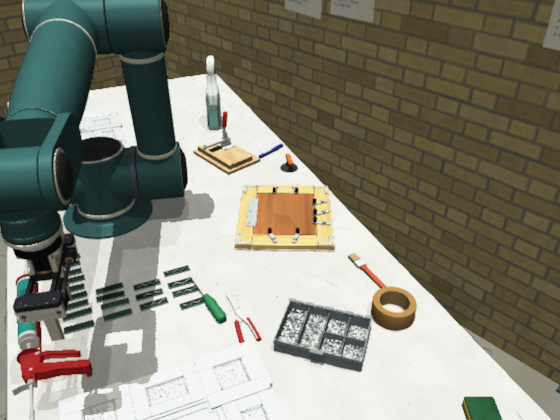

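The top view shows the frame spanning roughly (191,155) to (311,261), with the far rail up, seven buttons and black pegs. In the side view it lies around (285,218). Next I measure the corners and pegs.

```bash
python3 - <<'E'
from h import *
np.set_printoptions(precision=4,suppress=True)
S={}
for n,(u0,v0,u1,v1) in dict(top=(180,145,322,272),side=(228,176,344,258)).items():
    s={k:v for k,v in np.load(n+'0.npz').items()}; S[n]=s
    im=s['frame'][v0:v1,u0:u1]; hsv=cv2.cvtColor(im,cv2.COLOR_RGB2HSV)
    m=cv2.inRange(hsv,(18,60,90),(34,255,255))
    cs,_=cv2.findContours(m,0,2); c=cv2.convexHull(np.vstack([c for c in cs if cv2.contourArea(c)>30]))
    q=cv2.approxPolyDP(c,4,True)[:,0]+[u0,v0]
    print(n,'corners',q.tolist())
    z=.022
    print(np.array([onplane(s,*p,z)[:2] for p in q]))
    r=cv2.minAreaRect(np.array([onplane(s,*(p[0]+[u0,v0]),z)[:2]*1000 for p in c],np.float32)); print('rect',r)
    d=cv2.inRange(hsv,(0,0,0),(180,255,62))
    k,l,st,ce=cv2.connectedComponentsWithStats(d)
    for i in range(1,k):
        if 3<=st[i,4]<80: 
            p=ce[i]+[u0,v0]; print('dark',p,st[i,4],onplane(s,*p,.038)[:2])
    cv2.imwrite(f'pics/{n}c.png',cv2.resize(im[:,:,::-1],None,fx=5,fy=5,interpolation=2))
E
```

```text
top corners [[304, 162], [309, 175], [309, 239], [297, 259], [190, 259], [192, 156], [290, 157]]
[[ 0.6836 -0.1562]
 [ 0.6472 -0.17  ]
 [ 0.4708 -0.1701]
 [ 0.4166 -0.1378]
 [ 0.4142  0.1496]
 [ 0.6972  0.1525]
 [ 0.6973 -0.1175]]
rect ((556.485107421875, -9.312454223632812), (282.96435546875, 322.32904052734375), 0.28328937292099)
dark [233.125  173.0625] 16 [0.647 0.037]
dark [254.4    173.0667] 15 [ 0.6475 -0.0206]
dark [270.0625 173.875 ] 16 [ 0.6457 -0.0631]
dark [209.3846 193.0769] 13 [0.5913 0.0999]
dark [290.8182 193.1818] 11 [ 0.5932 -0.1197]
dark [208.6667 220.1111] 9 [0.5179 0.1   ]
dark [291.25   222.5833] 12 [ 0.5133 -0.1212]
side corners [[328, 192], [333, 249], [235, 247], [247, 187], [298, 185]]
[[ 0.7032  0.1114]
 [ 0.7004 -0.1886]
 [ 0.4234 -0.1867]
 [ 0.4335  0.1355]
 [ 0.6045  0.1529]]
rect ((561.9412841796875, -20.50799560546875), (285.0623474121094, 345.9671325683594), 0.5138698220252991)
dark [273.5 189.5] 8 [0.5236 0.0966]
dark [296. 190.] 9 [0.5971 0.0955]
dark [313.9091 201.    ] 11 [0.6534 0.0318]
dark [314.4444 211.2222] 9 [ 0.6531 -0.0252]
dark [314.5 219. ] 10 [ 0.6518 -0.0664]
dark [269.3333 230.6667] 9 [ 0.5186 -0.1284]
dark [297.     230.3077] 13 [ 0.599  -0.1245]
```

View pics/topc.png

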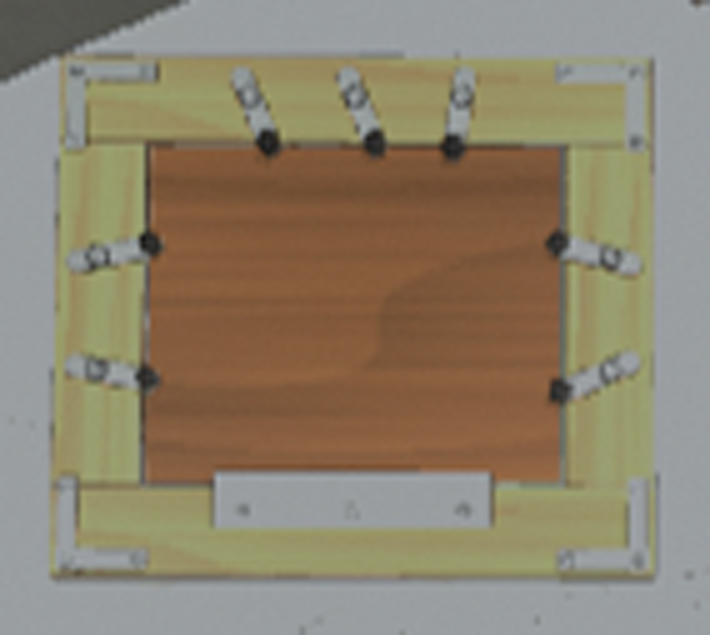

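View pics/sidec.png

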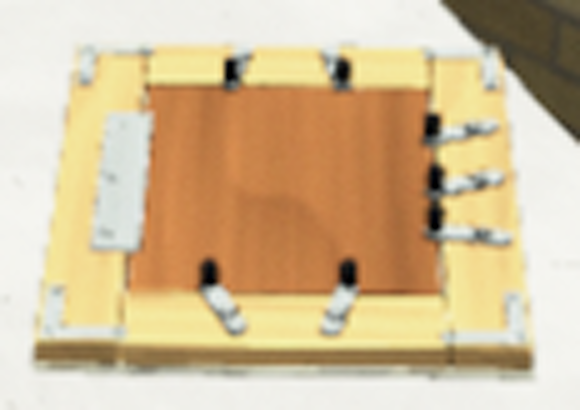

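The top crop shows the seven pegs on the panel's edge, all leaning less than 0.45 rad. The side crop agrees, with about 6 mm of offset in x between the two views. Averaging puts the frame's middle at about (0.559, -0.010) with yaw near 0.

Plan: with the fingers shut, make one continuous sweep. It pushes the left pegs to +x, the far pegs to -y and the right pegs to -x, so neighbouring buttons don't jam.

Call:
servo_tool --pt "0 0 0 6.5" --pt "0 0 0 6.6" --pt "5 -5 0 0" --pt "5 -5 0 0" --pt "5 -5 0 0" --gripper 0

```text
t: 0.72
tcp_pos: [0.286, -0.5235, 0.2183]
tool_rot: [-0.0, 1.0, -0.001, -0.0]
contact_force: [0.4, -0.1, 0.7]
width: 0.51
gripper_force: 0.0
```

Call:
servo_tool --pt "3.5 -5 0 0" --pt "3.5 -5 0 0" --pt "3.5 -5 0 0" --pt "3.5 -5 0 0" --pt "3.5 -5 0 0"

```text
t: 1.35
tcp_pos: [0.461, -0.2734, 0.2185]
tool_rot: [-0.0, 1.0, -0.001, 0.0]
contact_force: [0.3, 0.4, -0.4]
width: 0.016
gripper_force: 0.0
```

Call:
servo_tool --pt "0 -6 0 0" --pt "0 -6 0 0" --pt "0 -6 0 0" --pt "0 -6 0 0" --pt "0 -6 2 0"

```text
t: 1.98
tcp_pos: [0.4606, 0.0259, 0.1998]
tool_rot: [-0.0, 1.0, -0.0, 0.001]
contact_force: [1.8, -0.9, -0.6]
width: 0.006
gripper_force: 0.0
```

Call:
servo_tool --pt "0.2 -2.5 3 0" --pt "0.3 -2.5 3 0" --pt "0 -2.1 3 0" --pt "0 0 2 0" --pt "0 0 0 0"

```text
t: 2.6
tcp_pos: [0.465, 0.0945, 0.0877]
tool_rot: [0.0, 1.0, -0.0, -0.001]
contact_force: [0.0, -0.5, 0.1]
width: 0.003
gripper_force: 0.0
```

```bash
python3 - <<'E'
from h import *
st=env.read_state(); p=st['tcp_pos']; print(p)
a=snap('side'); b=snap('top')
np.savez('s1.npz',**a)
for s in(a,b): print(proj(s,p))
A=cv2.resize(a['frame'][150:260,220:350],(650,550),interpolation=2)
cv2.imwrite('pics/s1.png',A[:,:,::-1])
B=cv2.resize(b['frame'][145:272,180:322],None,fx=3,fy=3); cv2.imwrite('pics/t1.png',B[:,:,::-1])
E
```

```text
[0.46498814 0.09452504 0.0876965 ]
[255.17979029 176.46946187]
[207.66195467 238.39187869]
```

View pics/s1.png

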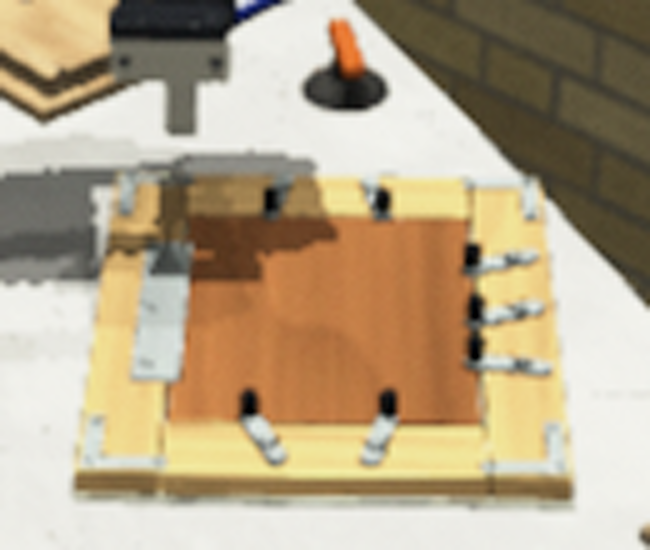

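The finger tip sits at crop (181,133), about 1 px from its projection. So the side view reads x about 3 mm high, and the averaged frame x = 0.559 holds. The finger thickness is unclear, so I'll run the left and right rails with the known 15 mm pad width across the travel, which means turning by 90°.

```bash
python3 -c "
from h import *
print(env.read_state()['q'])"
```

```text
[ 1.46373212e-01 -2.68343135e-01  2.01504827e+00 -1.27604039e-04
  1.39409174e+00  1.71875804e+00]
```

Call:
servo_tool --pt "0 0 0 -10" --pt "0 0 0 -10" --pt "0 0 0 -10" --pt "0 0 0 -10" --pt "0 0 0 -10"

```text
t: 3.32
tcp_pos: [0.4664, 0.0945, 0.0904]
tool_rot: [0.0, 0.905, 0.424, 0.001]
contact_force: [-0.4, -0.1, -0.4]
width: 0.005
gripper_force: 0.0
```

Call:
servo_tool --pt "0 0 0 -10" --pt "0 0 0 -10" --pt "0 0 0 -10" --pt "0 0 0 -10" --pt "0 0 0 0"

```text
t: 3.95
tcp_pos: [0.4663, 0.0946, 0.0902]
tool_rot: [0.001, 0.708, 0.706, 0.001]
contact_force: [-0.1, -0.9, -0.6]
width: 0.003
gripper_force: 0.0
```

Call:
servo_tool --pt "0.9 0.5 0 0" --pt "0 0 2 0" --pt "0 0 2 0" --pt "0 0 1 0" --pt "0 0 0 0"

```text
t: 4.58
tcp_pos: [0.4701, 0.104, 0.0378]
tool_rot: [-0.0, 0.708, 0.707, -0.001]
contact_force: [-0.8, -0.3, 0.3]
width: 0.005
gripper_force: 0.0
```

```bash
python3 - <<'E'
from h import *
p=env.read_state()['tcp_pos']; print(p)
a=snap('side'); print(proj(a,p))
A=cv2.resize(a['frame'][150:260,220:350],(650,550),interpolation=2)
cv2.imwrite('pics/s2.png',A[:,:,::-1])
E
```

```text
[0.47014912 0.10395787 0.03783793]
[257.28604955 188.12144592]
```

View pics/s2.png

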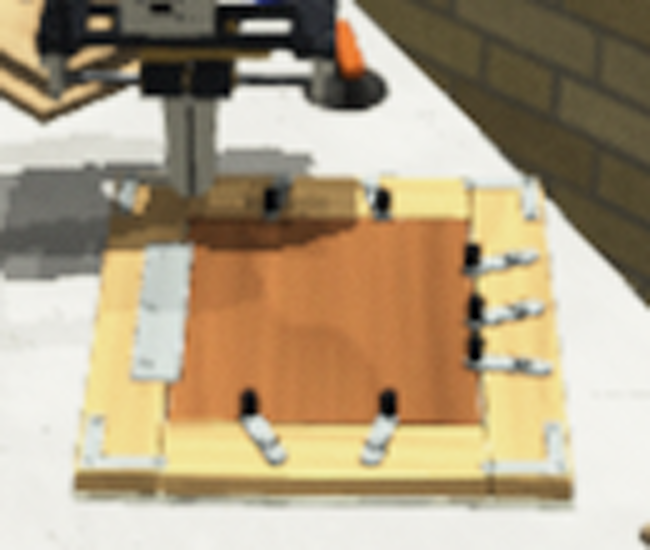

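The tip is at crop (194,195), matching the calibration in y and about 18 x 15 mm in size. It tapers wider upward, clear of the pegs. Starting the left sweep.

Call:
servo_tool --pt "0 1 0.4 0" --pt "0 1 0 0" --pt "0 1 0 0" --pt "0 0.8 0 0" --pt "0.2 1 0 0"

```text
t: 5.25
tcp_pos: [0.5193, 0.1059, 0.0349]
tool_rot: [0.0, 0.707, 0.707, -0.0]
contact_force: [-0.2, -0.2, 0.6]
width: 0.006
gripper_force: 0.6
```

Call:
servo_tool --pt "0.2 1 0 0" --pt "0.2 1 0 0" --pt "0.2 1 0 0" --pt "0 1 0 0" --pt "-0.8 0.5 0 0"

```text
t: 5.88
tcp_pos: [0.5643, 0.1039, 0.0348]
tool_rot: [0.0, 0.707, 0.707, 0.0]
contact_force: [-0.4, -0.6, 0.1]
width: 0.004
gripper_force: 0.0
```

```bash
python3 - <<'E'
from h import *
p=env.read_state()['tcp_pos']; print(p)
a=snap('side')
A=cv2.resize(a['frame'][150:260,220:350],(650,550),interpolation=2)
cv2.imwrite('pics/s3.png',A[:,:,::-1])
E
```

```text
[0.56433599 0.10391815 0.03478622]
```

View pics/s3.png

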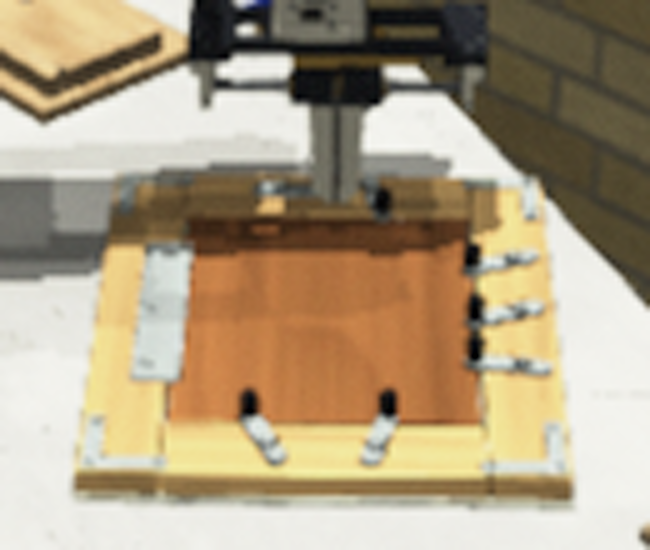

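Left-near now lies along its rail and the frame hasn't moved. I'll do left-far, then the far rail.

Call:
servo_tool --pt "0 1 0 0" --pt "0.2 1 0 0" --pt "0.2 1 0 0" --pt "0.2 1 0 0" --pt "0.2 1 0 0"

```text
t: 6.55
tcp_pos: [0.6144, 0.1121, 0.0348]
tool_rot: [0.0, 0.707, 0.707, -0.0]
contact_force: [0.4, -0.7, 0.6]
width: 0.006
gripper_force: 0.4
```

Call:
servo_tool --pt "0 1 0 0" --pt "0 1 0 0" --pt "-1.5 1 0 0" --pt "-2 0.8 0 0" --pt "-1 0 0 0"

```text
t: 7.18
tcp_pos: [0.652, 0.0649, 0.0348]
tool_rot: [0.0, 0.708, 0.706, -0.0]
contact_force: [-0.6, 0.2, -0.0]
width: 0.006
gripper_force: 0.0
```

Call:
servo_tool --pt "-1 0 0 0" --pt "-1 0 0 0" --pt "-1 0.2 0 0" --pt "-1 0.25 0 0" --pt "-1 0.25 0 0"

```text
t: 7.8
tcp_pos: [0.6587, 0.0162, 0.0349]
tool_rot: [0.0, 0.707, 0.707, -0.0]
contact_force: [-0.3, 0.4, -0.1]
width: 0.003
gripper_force: 0.3
```

Call:
servo_tool --pt "-0.7 0 0 0" --pt "-0.3 -0.7 0 0" --pt "0 0 0 0" --pt "0 0 0 0" --pt "0 0 0 0"

```text
t: 8.43
tcp_pos: [0.6516, 0.0071, 0.0349]
tool_rot: [0.0, 0.707, 0.707, 0.0]
contact_force: [0.3, -0.3, 0.3]
width: 0.007
gripper_force: 0.0
```

```bash
python3 - <<'E'
from h import *
p=env.read_state()['tcp_pos']; print(p)
a=snap('side')
A=cv2.resize(a['frame'][150:260,220:350],(650,550),interpolation=2)
cv2.imwrite('pics/s4.png',A[:,:,::-1])
E
```

```text
[0.65161693 0.00711829 0.03493922]
```

View pics/s4.png

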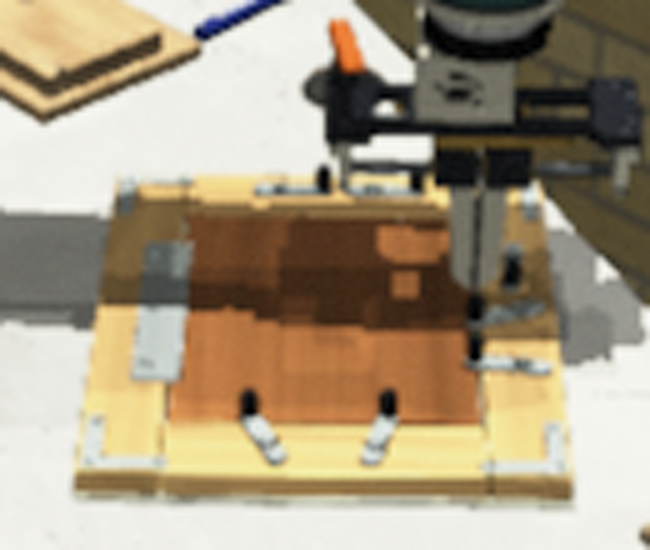

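The left pegs (crop (323,180) and (417,180)) and the far-left peg (512,268) have swung clear. Next are far-mid, far-right and the right rail.

Call:
servo_tool --pt "-1 0 0 0" --pt "-1 0.2 0 0" --pt "-1 0.25 0 0" --pt "-1 0.25 0 0" --pt "-0.7 0 0 0"

```text
t: 9.1
tcp_pos: [0.6587, -0.0411, 0.0349]
tool_rot: [0.0, 0.708, 0.707, -0.0]
contact_force: [0.1, 0.1, 0.2]
width: 0.007
gripper_force: 0.2
```

Call:
servo_tool --pt "-0.3 -0.7 0 0" --pt "-1 0 0 0" --pt "-1 0.2 0 0" --pt "-1 0.25 0 0" --pt "-1 0.25 0 0"

```text
t: 9.72
tcp_pos: [0.6589, -0.0835, 0.0349]
tool_rot: [-0.0, 0.707, 0.707, 0.0]
contact_force: [0.3, 3.5, -0.2]
width: 0.007
gripper_force: 1.1
```

Call:
servo_tool --pt "-1 0 0 0" --pt "-1 0 0 0" --pt "0 -1.2 0 0" --pt "-1.9 -0.5 0 0" --pt "0 -1 0 0"

```text
t: 10.35
tcp_pos: [0.6308, -0.1233, 0.035]
tool_rot: [0.0, 0.708, 0.706, -0.0]
contact_force: [0.3, 0.3, -0.6]
width: 0.006
gripper_force: 0.0
```

Call:
servo_tool --pt "0 -1 0 0" --pt "0 -1 0 0" --pt "-0.2 -1 0 0" --pt "-0.2 -1 0 0" --pt "-0.2 -1 0 0"

```text
t: 10.98
tcp_pos: [0.5811, -0.1283, 0.0352]
tool_rot: [0.0, 0.707, 0.707, 0.0]
contact_force: [0.4, -0.1, 1.9]
width: 0.008
gripper_force: 0.9
```

Call:
servo_tool --pt "-0.2 -1 0 0" --pt "0 -1 0 0" --pt "0.8 -0.5 0 0" --pt "0 -1 0 0" --pt "0 -1 0 0"

```text
t: 11.6
tcp_pos: [0.5358, -0.1218, 0.0348]
tool_rot: [-0.0, 0.707, 0.707, -0.0]
contact_force: [0.1, 0.0, -0.9]
width: 0.003
gripper_force: 0.0
```

Call:
servo_tool --pt "-0.2 -1 0 0" --pt "-0.2 -1 0 0" --pt "-0.2 -1 0 0" --pt "-0.2 -1 0 0" --pt "0 -1 0 0"

```text
t: 12.22
tcp_pos: [0.4857, -0.1301, 0.0348]
tool_rot: [-0.0, 0.707, 0.707, -0.0]
contact_force: [0.2, -0.4, 0.7]
width: 0.006
gripper_force: 0.0
```

Call:
servo_tool --pt "1.2 0 0 0" --pt "0 0 -3 0" --pt "0 0 -4 0" --pt "0 0 -5 0" --pt "0 0 -5 0"

```text
t: 12.85
tcp_pos: [0.4864, -0.1172, 0.2065]
tool_rot: [-0.0, 0.707, 0.707, 0.0]
contact_force: [1.0, -1.5, -1.0]
width: 0.003
gripper_force: 0.0
```

Call:
servo_tool --pt "-5 0 0 0" --pt "-5 -1 0 0" --pt "-5 -2 0 0" --pt "-5 -2 0 0" --pt "-5 -2 0 0"

```text
t: 13.48
tcp_pos: [0.4159, -0.3689, 0.205]
tool_rot: [0.0, 0.707, 0.707, 0.0]
contact_force: [0.5, 0.5, 0.3]
width: 0.002
gripper_force: 0.0
```

Call:
servo_tool --pt "-5 -2 0 0" --pt "-5 -2 0 0" --pt "0 0 0 0" --pt "0 0 0 0" --pt "0 0 0 0"

```text
t: 14.1
tcp_pos: [0.377, -0.4668, 0.2051]
tool_rot: [0.0, 0.707, 0.707, 0.0]
contact_force: [-0.1, -0.4, -0.4]
width: 0.0
gripper_force: 0.0
```

```bash
python3 - <<'E'
from h import *
p=env.read_state()['tcp_pos']; print(p)
a=snap('side'); b=snap('top')
cv2.imwrite('pics/s5.png',cv2.resize(np.hstack([a['frame'][150:277,220:350],b['frame'][145:272,180:322]]),None,fx=2.9,fy=2.9,interpolation=2)[:,:,::-1])
hsv=cv2.cvtColor(b['frame'][145:272,180:322],cv2.COLOR_RGB2HSV)
k,l,st,ce=cv2.connectedComponentsWithStats(cv2.inRange(hsv,(0,0,0),(180,255,62)))
for i in range(1,k):
    if 3<=st[i,4]<80: q=ce[i]+[180,145]; print(q.round(1),st[i,4],(onplane(b,*q,.038)[:2]-[.5565,-.0093]).round(4))
E
```

```text
[ 0.37697578 -0.46681729  0.20507364]
[239.9 164.6] 11 [0.114  0.0284]
[261.1 164.4] 11 [ 0.1153 -0.0291]
[282.1 164.8] 12 [ 0.1146 -0.0862]
[199.  184.8] 10 [0.0572 0.1378]
[198.5 207.4] 11 [-0.0044  0.1373]
[298.4 205.9] 7 [ 0.0023 -0.1311]
[298.6 228.6] 5 [-0.0592 -0.1317]
```

View pics/s5.png

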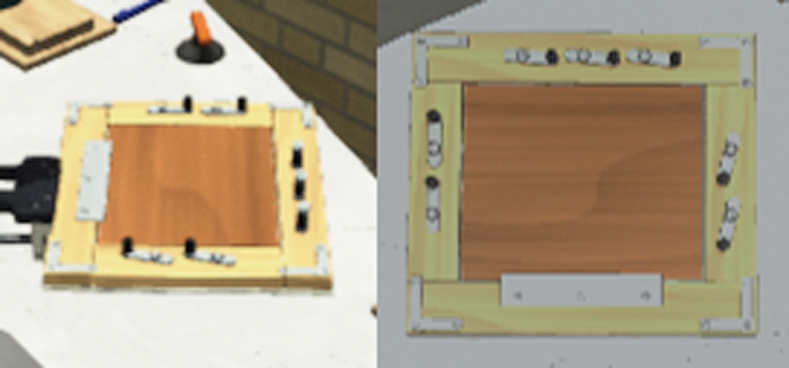

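All seven buttons lie along their rails, and the least turned are the two right ones at about 1.3 rad. In both views the panel edge is clear and the frame hasn't moved. Handing in.

```bash
python3 -c "
from workcell import env
print(env.sign_off())"
```

```text
the job is handed in; nothing more can be done
None
```

All seven turn-buttons are swung clear of the backing (each about 1.3 rad or more, against the 0.90 needed), the frame looks unmoved in both camera views, and the job is handed in after about 14 s of robot time.

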